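# Close the snap tray and draw out the rivet tray

## Robot

A 7-joint arm with a two-finger parallel gripper is mounted at the origin on the work surface. World frame = base frame: x ahead of the robot, y to its left, z up, the work surface at z = 0. Lengths are in m, angles in rad, forces in N, time in s.
With the tool pointing down it reaches from about 0.425 to 0.875 m from the base axis. Payload 4.7 kg.
Tool frame: the origin (TCP) lies midway between the tips of the shut fingers; the grasp point (between the pads) lies behind it (bot.grasp_offset is the z of the grasp point in the tool frame, in m); z points along the fingers, y is the line along which they close (so a half turn about z gives the same grasp; the last joint's range is limited). The gripper opens to 87 mm and grips with 3 to 60 N. Pads are 19 mm wide; open, the fingers measure 117 mm over their backs; the gripper's body (75 mm by 190 mm) begins 51 mm behind the grasp point.
Start: joints at [-1.224, 0.321, -0.07, 1.45, 0.023, 1.371, -0.057], TCP at [0.212, 0.614, 0.2] pointing down, gripper open.
Joint ranges: [-2.86, 2.86], [-0.3, 2.09], [-1.38, 1.24], [0.06, 2.45], [-1.56, 4.7], [0.09, 2.05], [-2.69, 2.69]. Speed limits (rad/s): [2.57, 2.57, 3.14, 3.14, 3.14, 3.14, 3.14].

## Interface

Orientations are given as a rotation vector (axis times angle).
In Python, from rig import get_state, grab_frame, bot gives the robot as it stands.
- The arm moves only by the shell command python3 -m creep 'ROWS' [FORCE]. ROWS is a JSON object of lists of equal length, an entry for each row: "offset": the shift along the tool's x, y, z normalised to -1 to 1, where 1 is 0.03 m, a list of three; "twist": the turn about the tool's z normalised to -1 to 1, where 1 is 6 degrees; "hand": the finger opening in mm, from 0 to 87. In form: {"offset": [[tx, ty, tz], ...], "twist": [twist, ...], "hand": [hand, ...]}. A call has exactly 8 rows; each row shifts and turns the commanded pose from where the row before left it, along the tool's axes as they then stand; what a row does not reach is not made up. A row lasts 1/8 s, in which the tool goes at most 62.5 mm and 10.7 degrees, less where a joint would pass 70% of its speed; a pose out of reach is approached as far as the arm can. A call with a number of a shift or a turn outside -1 to 1 is refused whole. A call with a gripper value outside its range is refused whole. The fingers move at their own pace and stop on an object; FORCE is the grip in N (left out, the last holds). Time passes only in rows, so rows that do not move let the fingers close, or fill a call up. It gives the time, the measured TCP pose, the force, the opening and the grip force at its end, in the units of the state.
- get_state(): the state, without advancing time (a new reading comes with each control period).
- grab_frame(name): name is "side" or "top" or "wrist"; returns a dict with "image" (384x512x3 uint8, red, green, blue), "z_map" (384x512 float32, m along the optical axis (not along the pixel's ray), 0 where there is no reading), "mtx" (3x3 intrinsics, pixels), "eye" and "rotation" of the camera in the world. Camera axes: x right, y up, looking along -z (the intrinsics and any distortion apply to the point x, -y, -z); pixel columns grow to the right and rows downward; lengths in m; the calibration is good to about 2 mm. A picture is of the moment at which its call begins.
- bot.sign_off(): hands the job in; it is judged then, once.
The state is a dict: "time_s": time; "q": joint angles; "joint_velocities": joint speeds; "effort": joint torques, N m; "ee_pos": TCP position; "ee_rot": TCP orientation; "wrist_force": force on the tool from outside, world axes, zero at the start; "wrist_torque": the same for the moment, N m; "finger_gap": finger opening in m; "grip_force": force on a finger pad.
Only numpy, scipy, OpenCV 4.12 (cv2) and the standard library are available. Lean on these libraries where they do the work, as an engineer would, in place of code of your own. Each camera call takes 0.05 s, during which the arm holds its last target. There are 200 camera calls.

## Task

Two wooden trays slide in low cases on this leather bench. First push the narrow tray, which was left part open, fully home into its case; then hook a fingertip behind the front lip of the wide tray and draw it out as far as it will go, so that its rivets can be reached, and leave it so. Pinch and lift nothing: do not press on the outside of the wide tray's front, and leave the spool, bottle, mallet and jar where they are.

Things in the scene. Friction and masses are not known exactly. Their poses are not given: they have to be found in the camera images.
- wide_case_front (a point): plywood case of the wide tray, fixed to the bench: 200 deep (x) x 170 wide (y) x 60 mm high. This point is the middle of the top edge of its open front. Its x axis points level into the case, y along the front, z up; the tray comes out along -x.
- narrow_case_front (a point): plywood case of the narrow tray, fixed to the bench: 200 deep (x) x 110 wide (y) x 60 mm high; point and axes as for the wide case. Either case may stand to the left.
- wide_tray_lip (a point): wide tray, 150 mm wide outside (138 inside), side walls 40 mm high: middle of the top edge of its front lip, on the lip's INNER face (towards the case), 52 mm above the bench. Axes as the case's: x from the lip towards the case, z up. The lip is a 6 mm upright board with a 5 mm face board outside it, so the front's outer face lies 11 mm out (-x) from this point.
- wide_tray_well (a point): middle of the floor of the empty finger well behind the wide tray's lip, 14 mm above the bench, 27.5 mm behind the lip's inner face. The well runs 67 mm back from the lip to a cross wall in the tray, but is covered by the case roof (top 60 mm above the bench) beyond 55 mm + the value of joint wide_tray.
- narrow_tray_lip (a point): narrow tray, 90 mm wide outside (78 inside), otherwise built like the wide one: middle of the top edge of its lip on the inner face, 52 mm above the bench, axes as the case's. The front's outer face, which may be pushed, lies 11 mm out (-x) from this point and reaches from 12 to 44 mm above the bench.
- wide_face (a point): face board on the outside of the wide tray's lip, 5 x 150 x 32 mm, from 12 to 44 mm above the bench; this point is the centre of its outer face. Not to be pressed.
- wide_tray (a joint): how far the wide tray is drawn out, in m: 0 fully home, 0.12 fully out at its end stop; starts 0 to 0.015. Sliding friction about 2.5 N, stays where it is left.
- narrow_tray (a joint): the same for the narrow tray: 0 fully home at its stop, 0.12 fully out; starts 0.05 to 0.09.
- spool_mid (a point): middle of a blue thread spool standing on the bench, 38 mm diameter, 45 mm high; bystander
- bottle_mid (a point): middle of a black dye bottle standing on the bench, 60 mm diameter, 130 mm high; bystander
- mallet_mid (a point): middle of the head (50 x 85 x 50 mm) of a mallet lying on the bench; its handle, 24 mm thick, reaches 200 mm along the point's -x; bystander
- jar_mid (a point): middle of an amber jar standing on the roof of the wide case, 54 mm diameter, 60 mm high; bystander

How it is judged:
On the way, in this order (a step that is already met when the one before it is completed fails the run):
1. the narrow tray is pushed fully home (value of joint narrow_tray below 0.006 m and value of joint wide_tray below 0.03 m), for 0.2 s.
2. then the wide tray is drawn fully out (value of joint wide_tray above 0.112 m), for 0.2 s.
At the end, for the whole second after the job is handed in: The narrow tray is home (within 6 mm), the wide tray is drawn out to its stop (within 8 mm) and at rest, and the spool, bottle, mallet and jar are within 20 mm of where they stood (value of joint narrow_tray below 0.006 m and value of joint wide_tray above 0.112 m and velocity of joint wide_tray between -0.01 and 0.01 m/s and distance of each of spool_mid, bottle_mid, mallet_mid, jar_mid from where it was at the start of the episode below 0.02 m); the robot touches nothing.
It fails at once if the spool was moved, tipped or lifted (more than 20 mm) (distance of spool_mid from where it was at the start of the episode above 0.02 m).
It fails at once if the bottle was moved, tipped or lifted (more than 20 mm) (distance of bottle_mid from where it was at the start of the episode above 0.02 m).
It fails at once if the mallet was moved, tipped or lifted (more than 20 mm) (distance of mallet_mid from where it was at the start of the episode above 0.02 m).
It fails at once if the jar was moved, tipped or lifted (more than 20 mm) (distance of jar_mid from where it was at the start of the episode above 0.02 m).
It fails at once if the outside of the wide tray's front was pressed or pinched (more than 3 N) (contact force between the fingers and wide_tray_c6 above 3 N).
It also fails if it takes over 48 s, if anything falls off the work surface, if the arm or the gripper's body presses on something with over 40 N, if the wrist force passes 120 N, or if a joint passes its speed limit or range.

## Working session

There is one attempt and no reset: what is moved stays moved. The work goes in short steps, Python scripts to look and compute and a shell command to move; the robot and the scene stay as the last step left them, time stands still between calls to the robot, and variables do not carry over. Pictures are saved under pics/ and viewed, at most 10 in all, crops included, and the job is handed in when it is done.

```bash
mkdir -p pics; cat > h.py <<'E'
import numpy as np,cv2
from rig import get_state,grab_frame,bot
def pts(f):
    z=f["z_map"];K=np.array(f["mtx"]);v,u=np.mgrid[:z.shape[0],:z.shape[1]]
    c=np.stack([(u-K[0,2])/K[0,0]*z,-(v-K[1,2])/K[1,1]*z,-z],-1)
    P=c@np.array(f["rotation"]).T+np.array(f["eye"]);P[z==0]=np.nan
    return P
def save(f,n): cv2.imwrite("pics/"+n,cv2.cvtColor(f["image"],cv2.COLOR_RGB2BGR))
E
python3 - <<'E'
from h import *
s=get_state();print({k:np.round(s[k],3) for k in("time_s","ee_pos","ee_rot","finger_gap")},bot.grasp_offset)
for n in("top","side"):
    f=grab_frame(n);save(f,n+"0.png");P=pts(f)
    np.savez(n+".npz",P=P,im=f["image"]);print(n,np.round(f["eye"],3),np.array(f["rotation"]).round(2).tolist(),np.array(f["mtx"]).round(1).tolist(),[k for k in f])
E
```

```text
{'time_s': np.float64(0.0), 'ee_pos': array([0.212, 0.614, 0.199]), 'ee_rot': array([-5.200e-01, -3.098e+00,  3.000e-03]), 'finger_gap': np.float64(0.087)} -0.0187Traceback (most recent call last):
  File "<stdin>", line 4, in <module>
  File "h.py", line 6, in pts
    P=c@np.array(f["rotation"]).T+np.array(f["eye"]);P[z==0]=np.nan
      ~~~~~~~~~~~~~~~~~~~~~~~~~~~^~~~~~~~~~~~~~~~~~~
ValueError: operands could not be broadcast together with shapes (384,512) (3,)
```

View pics/top0.png

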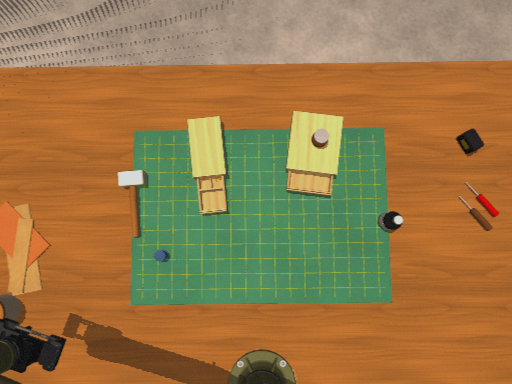

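The top view shows the narrow case at left (about 207,147) with its tray part open, lip near (213,213). The wide case is at right (315,143) with its lip near (310,193). The jar stands on its roof at (320,137). The spool is at (161,256), the bottle at (392,221) and the mallet at (131,178).

```bash
python3 - <<'E'
s=open('h.py').read().replace('P=c@np.array(f["rotation"]).T','R=np.array(f["rotation"],float);R=R if R.shape==(3,3) else cv2.Rodrigues(R)[0] if R.size==3 else __import__("scipy.spatial.transform").spatial.transform.Rotation.from_quat(R).as_matrix();P=c@R.T')
open('h.py','w').write(s)
E
python3 - <<'E'
from h import *
for n in("top","side"):
    f=grab_frame(n);save(f,n+"1.png");P=pts(f)
    np.savez(n+".npz",P=P,im=f["image"]);print(n,np.round(f["eye"],3),f["rotation"],np.array(f["mtx"]).round(1).tolist(),[k for k in f])
    if n=="top":
        for u,v in((207,147),(300,143),(320,137),(300,250),(161,256),(392,221),(131,178)): print(u,v,P[v,u].round(3))
        z=P[...,2]
        m=((z>.052)&(z<.070)).astype(np.uint8)
        for c in cv2.findContours(m,0,2)[0]:
            if cv2.contourArea(c)<300: continue
            r=cv2.minAreaRect(c);b=cv2.boxPoints(r)
            print("roof",cv2.contourArea(c),b.round(1).tolist())
            mm=np.zeros_like(m);cv2.drawContours(mm,[c],-1,1,-1)
            q=P[(mm>0)&(m>0)][:,:2].astype(np.float32)
            r=cv2.minAreaRect(q*1000);print(r,cv2.boxPoints(r).round(0).tolist(),np.median(z[(mm>0)&(m>0)]))
        m2=((z>.045)&(z<.0565)).astype(np.uint8)
        q=P[m2>0];print("lip range",len(q))
        for a,b in((0,1),(-1,0)):
            k=q[(q[:,1]>a)&(q[:,1]<b)];k=k[np.argsort(k[:,0])][:25];print(k.round(3).tolist())
E
```

```text
top [0.485 0.004 1.436] [ 0.09215052 -0.07886177 -1.5799256 ] [[417.0, 0.0, 255.0], [0.0, 417.0, 190.6], [0.0, 0.0, 1.0]] ['image', 'z_map', 'mtx', 'eye', 'rotation']
207 147 [0.785 0.175 0.057]
300 143 [ 0.793 -0.138  0.064]
320 137 [ 0.799 -0.197  0.122]
300 250 [ 0.436 -0.137 -0.003]
161 256 [0.422 0.328 0.042]
392 221 [ 0.528 -0.419  0.108]
131 178 [0.683 0.431 0.051]
roof 1830.5 [[186.39999389648438, 118.69999694824219], [219.1999969482422, 115.5], [224.89999389648438, 173.89999389648438], [192.10000610351562, 177.10000610351562]]
((787.6575927734375, 179.367431640625), (201.53494262695312, 110.56964874267578), 5.568150520324707) [[682.0, 225.0], [693.0, 115.0], [893.0, 134.0], [883.0, 244.0]] 0.05957515371051447
roof 2862.5 [[285.3999938964844, 168.1999969482422], [292.3999938964844, 110.0999984741211], [343.0, 116.19999694824219], [336.0, 174.39999389648438]]
((797.3348388671875, -186.16537475585938), (170.4344940185547, 201.43472290039062), 82.28474426269531) [[686.0, -257.0], [886.0, -284.0], [909.0, -115.0], [709.0, -88.0]] 0.05953037939008854
lip range 1436
[[0.023, 0.065,
[... 614 characters left out ...]
62, 0.051], [0.029, -0.059, 0.052], [0.03, -0.059, 0.046], [0.033, -0.059, 0.046], [0.036, -0.056, 0.054], [0.038, -0.056, 0.05], [0.042, -0.053, 0.054], [0.042, -0.049, 0.055], [0.046, -0.049, 0.056], [0.046, -0.047, 0.046], [0.046, -0.05, 0.048], [0.05, -0.043, 0.051], [0.052, -0.044, 0.047], [0.053, -0.04, 0.051], [0.054, -0.037, 0.054], [0.056, -0.031, 0.051], [0.056, -0.037, 0.051], [0.057, -0.034, 0.054], [0.058, -0.027, 0.056], [0.06, -0.028, 0.051], [0.06, -0.034, 0.052], [0.061, -0.031, 0.055], [0.061, -0.028, 0.046]]
side [0.433 0.937 1.135] [ 0.11695395 -1.09297205 -2.75068309] [[454.0, 0.0, 255.1], [0.0, 454.0, 191.3], [0.0, 0.0, 1.0]] ['image', 'z_map', 'mtx', 'eye', 'rotation']
```

View pics/side1.png

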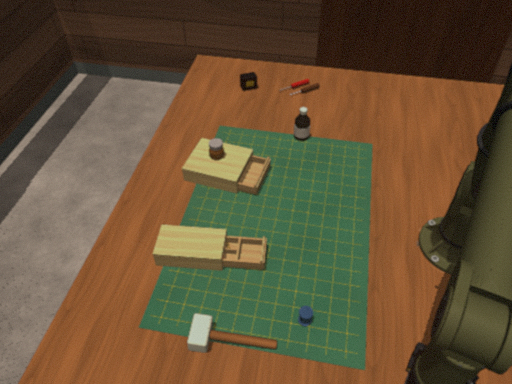

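The side view agrees: the wide case is at (218,165) with the jar on it and its tray slightly out, and the narrow tray is part open at (246,252). The roof sizes match (200x110 and 200x170, height 0.060). Next I measure the lips in the case frames.

```bash
python3 - <<'E'
from h import *
for nm,c,a,w in(("narrow",(.6875,.170),5.5,.09),("wide",(.6975,-.1725),-7.7,.15)):
    t=np.radians(a);ex=np.array([np.cos(t),np.sin(t)]);ey=np.array([-ex[1],ex[0]])
    for n in("top","side"):
        P=np.load(n+".npz")["P"];d=P[...,:2]-c;x=d@ex;y=d@ey;z=P[...,2]
        m=(abs(y)<w/2-.012)&(x>-.16)&(x<.02)
        print(nm,n)
        for lo in np.arange(-.15,.012,.004):
            k=m&(x>=lo)&(x<lo+.004)
            if k.sum(): print(f"{lo*1e3:.0f}:{np.percentile(z[k],90)*1e3:.0f}/{np.median(z[k])*1e3:.0f}",end="  ")
        k=(z>.02)&(x<-.005)&(x>-.14)&(abs(y)<w/2+.02);print("\n y range",np.percentile(y[k],[2,98]).round(4))
E
```

```text
narrow top
-150:4/1  -146:5/0  -142:5/0  -138:3/0  -134:4/-0  -130:3/1  -126:36/3  -122:45/43  -118:56/51  -114:56/52  -110:17/14  -106:16/13  -102:16/13  -98:20/14  -94:17/14  -90:18/13  -86:17/13  -82:16/14  -78:18/12  -74:17/13  -70:17/15  -66:16/13  -62:16/14  -58:18/14  -54:18/14  -50:17/14  -46:42/28  -42:42/39  -38:35/15  -34:19/13  -30:19/14  -26:19/15  -22:22/14  -18:17/14  -14:22/15  -10:20/14  -6:34/17  -2:64/23  2:62/58  6:62/59  10:62/60  
 y range [-0.0457  0.0437]
narrow side
-150:2/0  -146:4/1  -142:2/0  -138:4/1  -134:4/-0  -130:4/2  -126:45/16  -122:53/45  -118:55/51  -114:53/49  -110:15/14  -106:17/13  -102:15/13  -98:18/14  -94:16/14  -90:17/14  -86:17/13  -82:18/14  -78:17/14  -74:17/14  -70:16/14  -66:16/13  -62:14/13  -58:16/14  -54:16/14  -50:34/16  -46:42/39  -42:42/41  -38:28/15  -34:34/17  -30:30/14  -26:30/15  -22:34/15  -18:29/16  -14:29/17  -10:35/18  -6:32/18  -2:61/56  2:62/58  6:63/60  10:62/59  
 y range [-0.0477  0.0438]
wide top
-150:4/2  -146:4/1  -142:3/-0  -138:5/1  -134:5/-0  -130:4/1  -126:5/1  -122:5/1  -118:3/1  -114:5/1  -110:3/0  -106:6/0  -102:4/0  -98:4/1  -94:3/0  -90:3/0  -86:4/0  -82:5/0  -78:6/1  -74:5/-1  -70:46/33  -66:54/48  -62:55/51  -58:48/48  -54:18/14  -50:17/14  -46:16/12  -42:17/14  -38:18/13  -34:15/13  -30:18/13  -26:16/13  -22:18/14  -18:17/13  -14:17/13  -10:17/13  -6:17/13  -2:61/15  2:61/56  6:64/58  10:62/59  
 y range [-0.0732  0.0752]
wide side
-150:5/3  -146:6/1  -142:3/0  -138:4/1  -134:3/0  -130:4/1  -126:3/1  -122:3/0  -118:4/2  -114:3/1  -110:5/2  -106:3/1  -102:4/1  -98:3/-0  -94:4/-0  -90:3/2  -86:4/1  -82:5/2  -78:4/1  -74:43/21  -70:46/31  -66:54/50  -62:53/51  -50:18/16  -46:18/15  -42:15/14  -38:16/13  -34:18/15  -30:18/15  -26:17/14  -22:17/14  -18:17/14  -14:17/15  -10:20/14  -6:17/15  -2:61/57  2:61/56  6:62/28  10:64/60  
 y range [-0.0756  0.0757]
```

```bash
python3 -m creep '{"offset":[[-0.5,-1,0],[-0.5,-1,0],[-0.5,-1,0],[-0.5,-1,0],[-0.6,-1,0],[-0.6,-1,0],[-0.6,-1,0],[-0.6,-1,0]],"twist":[-0.82,-0.82,-0.82,-0.82,-0.82,0,0,0],"hand":[0,0,0,0,0,0,0,0]}'
cat > g.py <<'E'
import sys
from h import *
C={"n":((.6875,.170),5.5),"w":((.6975,-.1725),-7.7)}
def rep(k,tx,ty,tz):
    s=get_state();p=np.array(s["ee_pos"]);R=cv2.Rodrigues(np.array(s["ee_rot"],float))[0]
    c,a=C[k];t=np.radians(a);B=np.array([[np.cos(t),np.sin(t),0],[-np.sin(t),np.cos(t),0],[0,0,1]])
    loc=B@(p-np.r_[c,0]);d=R.T@(B.T@(np.array([tx,ty,tz])-loc))
    m=-R[:,0];e=a-np.degrees(np.arctan2(m[1],m[0]))
    print("t",round(s["time_s"],2),"loc mm",(loc*1e3).round(1),"rows",(d/.03).round(2),"twist",round(-e/6,2),"F",(B@np.array(s["wrist_force"])).round(1),"gap",round(s["finger_gap"],4),"tilt",R[:,2].round(3))
rep(sys.argv[1],*map(float,sys.argv[2:5]))
E
python3 g.py n -.15 0 .12
```

```text
time_s: 1.15
ee_pos: [0.3279, 0.3699, 0.1997]
ee_rot: [0.152, -3.138, 0.0]
wrist_force: [0.7, 0.9, 0.4]
finger_gap: 0.0149
grip_force: 0.0
t 1.15 loc mm [-338.8  233.5  199.7] rows [-6.29 -7.79  2.66] twist 0.01 F [0.8 0.8 0.4] gap 0.0149 tilt [-0. -0. -1.]
```

```bash
python3 -m creep '{"offset":[[-0.79,-0.97,0],[-0.79,-0.97,0],[-0.79,-0.97,0],[-0.79,-0.97,0],[-0.79,-0.97,0.5],[-0.79,-0.97,0.7],[-0.79,-0.97,0.7],[-0.79,-0.97,0.7]],"twist":[0,0,0,0,0,0,0,0],"hand":[0,0,0,0,0,0,0,0]}'
python3 g.py n -.15 0 .028
```

```text
time_s: 2.15
ee_pos: [0.5392, 0.1568, 0.1211]
ee_rot: [0.152, -3.138, -0.0]
wrist_force: [0.1, 0.6, 0.1]
finger_gap: 0.0005
grip_force: 0.0
t 2.15 loc mm [-148.9    1.1  121.1] rows [ 0.04 -0.04  3.1 ] twist 0.01 F [0.2 0.6 0.1] gap 0.0005 tilt [-0.  0. -1.]
```

```bash
python3 -m creep '{"offset":[[0,0,0.8],[0,0,0.8],[0,0,0.8],[0,0,0.7],[-0.2,0,0],[-0.2,0,0],[-0.2,0,0],[-0.2,0,0]],"twist":[0,0,0,0,0,0,0,0],"hand":[0,0,0,0,0,0,0,0]}'
python3 g.py n -.075 0 .028
```

```text
time_s: 3.15
ee_pos: [0.5635, 0.1602, 0.0297]
ee_rot: [-0.152, 3.137, 0.001]
wrist_force: [-0.8, -0.2, 2.1]
finger_gap: 0.0005
grip_force: 1.0
t 3.15 loc mm [-124.4    2.1   29.7] rows [-1.64 -0.07  0.06] twist 0.01 F [-0.8 -0.1  2.1] gap 0.0005 tilt [ 0.001  0.001 -1.   ]
```

```bash
python3 -m creep '{"offset":[[-0.25,0,0],[-0.25,0,0],[-0.25,0,0],[-0.25,0,0],[-0.15,0,0],[-0.15,0,0],[-0.1,0,0],[-0.1,0,0]],"twist":[0,0,0,0,0,0,0,0],"hand":[0,0,0,0,0,0,0,0]}'
python3 g.py n -.075 0 .028
```

```text
time_s: 4.15
ee_pos: [0.6077, 0.1645, 0.0296]
ee_rot: [-0.152, 3.138, 0.001]
wrist_force: [-3.4, -0.6, 6.0]
finger_gap: 0.0004
grip_force: 2.8
t 4.15 loc mm [-79.9   2.2  29.6] rows [-0.16 -0.07  0.05] twist 0.01 F [-3.4 -0.3  6. ] gap 0.0004 tilt [ 0.  0. -1.]
```

```bash
python3 -m creep '{"offset":[[-0.1,0,0],[-0.1,0,0],[-0.1,0,0],[-0.1,0,0],[-0.05,0,0],[-0.05,0,0],[0,0,0],[0,0,0]],"twist":[0,0,0,0,0,0,0,0],"hand":[0,0,0,0,0,0,0,0]}'
python3 g.py n -.075 0 .028
```

```text
time_s: 5.15
ee_pos: [0.6214, 0.1659, 0.0297]
ee_rot: [0.152, -3.136, -0.001]
wrist_force: [-5.7, -0.3, 7.5]
finger_gap: 0.0005
grip_force: 3.9
t 5.15 loc mm [-66.2   2.2  29.7] rows [ 0.29 -0.07  0.06] twist 0.01 F [-5.7  0.2  7.5] gap 0.0005 tilt [-0.002  0.    -1.   ]
```

```bash
python3 - <<'E'
from h import *
f=grab_frame("side");im=f["image"][200:300,130:330];f["image"]=cv2.resize(im,None,fx=4,fy=4,interpolation=2)
save(f,"side2.png")
for n in("side","top"):
    P=pts(grab_frame(n) if n=="top" else f)
    t=np.radians(5.5);ex=np.array([np.cos(t),np.sin(t)]);ey=np.array([-ex[1],ex[0]])
    d=P[...,:2]-(.6875,.170);x=d@ex;y=d@ey;z=P[...,2]
    k=(abs(y)<.04)&(abs(y)>.022)&(z>.047)&(z<.056)&(x<-.01)&(x>-.13)
    print(n,k.sum(),np.percentile(x[k],[5,25,50,75,95]).round(4))
E
```

```text
Traceback (most recent call last):
IndexError: index -1 is out of bounds for axis 0 with size 0
```

View pics/side2.png

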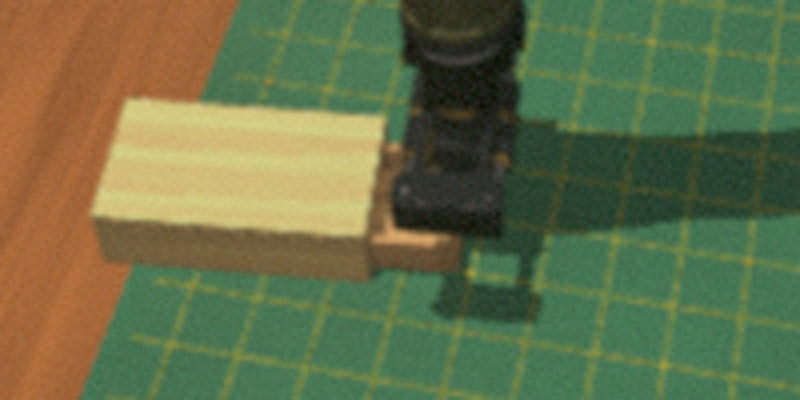

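The side crop shows the narrow tray nearly home, with the front bottom corner of its face at about (460,270) in the crop, which is full-frame (245,267). I'll locate that front edge from the depth map.

```bash
python3 - <<'E'
from h import *
t=np.radians(5.5);ex=np.array([np.cos(t),np.sin(t)]);ey=np.array([-ex[1],ex[0]])
f=grab_frame("side");P=pts(f);d=P[...,:2]-(.6875,.170);x=d@ex;y=d@ey;z=P[...,2]
for lo in np.arange(-.10,.004,.004):
    k=(x>=lo)&(x<lo+.004)&(y>.025)&(y<.06)&(z>-.01)&(z<.065)
    print(f"{lo*1e3:.0f}: n{k.sum()} {np.percentile(z[k],90)*1e3 if k.sum() else 0:.0f}/{np.median(z[k])*1e3 if k.sum() else 0:.0f}",end="  ")
E
```

```text
-100: n13 3/1  -96: n14 2/-0  -92: n14 2/-0  -88: n13 4/1  -84: n13 2/-1  -80: n14 3/-0  -76: n15 4/-0  -72: n12 1/-0  -68: n25 40/21  -64: n22 47/10  -60: n22 43/24  -56: n19 34/10  -52: n20 37/6  -48: n21 39/16  -44: n17 37/9  -40: n22 40/12  -36: n17 36/8  -32: n16 38/10  -28: n21 39/20  -24: n21 39/12  -20: n18 40/2  -16: n21 40/22  -12: n19 36/11  -8: n19 38/11  -4: n36 57/23  0: n29 62/45
```

```bash
python3 -m creep '{"offset":[[-0.05,0,0],[-0.05,0,0],[-0.05,0,0],[-0.05,0,0],[0,0,0],[0,0,0],[0,0,0],[0,0,0]],"twist":[0,0,0,0,0,0,0,0],"hand":[0,0,0,0,0,0,0,0]}'
python3 g.py n -.075 0 .028
```

```text
time_s: 6.25
ee_pos: [0.6273, 0.1665, 0.0297]
ee_rot: [0.152, -3.136, -0.001]
wrist_force: [-5.8, -0.4, 7.6]
finger_gap: 0.0002
grip_force: 4.0
t 6.25 loc mm [-60.3   2.3  29.7] rows [ 0.49 -0.08  0.06] twist 0.01 F [-5.8  0.2  7.6] gap 0.0002 tilt [-0.002  0.    -1.   ]
```

```bash
python3 - <<'E'
from h import *
f=grab_frame("wrist");save(f,"w3.png")
t=np.radians(5.5);ex=np.array([np.cos(t),np.sin(t)]);ey=np.array([-ex[1],ex[0]])
for n in("side","top"):
    P=pts(grab_frame(n));d=P[...,:2]-(.6875,.170);x=d@ex;y=d@ey;z=P[...,2]
    for lo in np.arange(-.10,.004,.004):
        k=(x>=lo)&(x<lo+.004)&(y>.025)&(y<.06)&(z>-.01)&(z<.065)
        print(f"{lo*1e3:.0f}: {np.percentile(z[k],90)*1e3 if k.sum() else 0:.0f}",end="  ")
    # gripper lower body extents
    k=(abs(y)<.12)&(z>.07)&(z<.16)&(x<.05)&(x>-.15)&(abs(P[...,1]-.16)<.13)
    print("\n",n,"grip",np.percentile(x[k],[2,50,98]).round(3),np.percentile(y[k],[2,50,98]).round(3),z[k].min().round(3))
E
```

```text
-100: 5  -96: 3  -92: 4  -88: 4  -84: 3  -80: 5  -76: 3  -72: 3  -68: 38  -64: 45  -60: 44  -56: 40  -52: 37  -48: 38  -44: 38  -40: 38  -36: 38  -32: 36  -28: 41  -24: 37  -20: 38  -16: 37  -12: 37  -8: 36  -4: 58  0: 62  
 side grip [-0.098 -0.067 -0.025] [-0.074  0.033  0.096] 0.115
-100: 0  -96: 0  -92: 0  -88: 0  -84: 0  -80: 0  -76: 0  -72: 0  -68: 0  -64: 0  -60: 0  -56: 0  -52: 0  -48: 0  -44: 0  -40: 0  -36: 0  -32: 0  -28: 0  -24: 0  -20: 0  -16: 0  -12: 0  -8: 0  -4: 0  0: 0  
 top grip [-0.097 -0.089 -0.027] [-0.09  -0.051 -0.017] 0.129
```

View pics/w3.png

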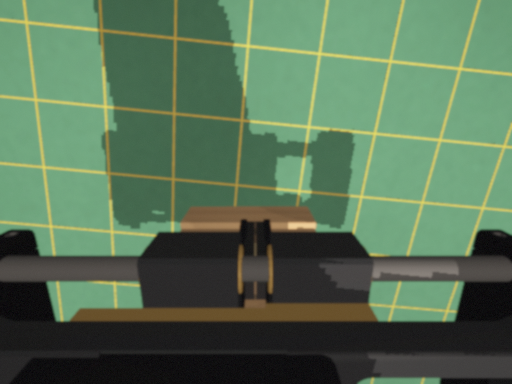

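The wrist view shows the shut fingers (col 255, rows 220-300) standing over the tray's front board (rows 207-230). The tray front did not move on the last push, so it is at its stop. The fingertips seem to ride on the lip, so I'll lift and check the real tip height.

```bash
python3 -m creep '{"offset":[[0,0,-1],[0,0,-1],[0,0,-1],[0.5,-0.5,-0.5],[1,-1,0],[1,-1,0],[0,0,0],[0,0,0]],"twist":[0,0,0,0,0,0,0,0],"hand":[0,0,0,0,0,0,0,0]}'
python3 g.py n -.075 0 .028
python3 - <<'E'
from h import *
p=np.array(get_state()["ee_pos"])
t=np.radians(5.5);ex=np.array([np.cos(t),np.sin(t)]);ey=np.array([-ex[1],ex[0]])
out=[]
for n in("side","top"):
    f=grab_frame(n);P=pts(f)
    if n=="side":
        K=f["mtx"];Rc=cv2.Rodrigues(np.array(f["rotation"],float))[0];c=Rc.T@(p-f["eye"])
        u,v=int(K[0][0]*c[0]/-c[2]+K[0][2]),int(-K[1][1]*c[1]/-c[2]+K[1][2]);print("tcp px",u,v)
        d=P-p;k=(np.hypot(d[...,0],d[...,1])<.06)&(P[...,2]>.02)&(P[...,2]<.3)
        print("tip-ish dz min",np.percentile(d[k][:,2],[0,1,5]).round(3));q=d[k];q=q[np.argsort(q[:,2])][:12];print(q.round(3).tolist())
        im=f["image"][max(v-75,0):v+75,max(u-100,0):u+100].copy();cv2.drawMarker(im,(min(u,100),min(v,75)),(255,0,0),0,8,1)
        f["image"]=cv2.resize(im,None,fx=4,fy=4);save(f,"side4.png")
    d=P[...,:2]-(.6875,.170);x=d@ex;y=d@ey;z=P[...,2]
    k=(abs(y)<.035)&(z>.045)&(z<.056)&(x<-.03)&(x>-.14);print(n,k.sum(),np.percentile(x[k],[5,50,95]).round(4) if k.sum() else "")
E
```

```text
time_s: 7.4
ee_pos: [0.5614, 0.0852, 0.1341]
ee_rot: [-0.152, 3.137, 0.001]
wrist_force: [0.2, 0.1, 0.2]
finger_gap: 0.0006
grip_force: 0.0
t 7.4 loc mm [-133.6  -72.3  134.1] rows [-1.95  2.4   3.54] twist 0.01 F [0.2 0.1 0.2] gap 0.0006 tilt [ 0.001  0.001 -1.   ]
tcp px 271 212
tip-ish dz min [0.1   0.103 0.107]
[[-0.041, 0.028, 0.1], [-0.006, 0.031, 0.1], [0.032, 0.035, 0.101], [-0.009, 0.032, 0.102], [0.005, 0.031, 0.102], [-0.006, 0.029, 0.102], [-0.012, 0.032, 0.103], [-0.003, 0.03, 0.103], [-0.004, 0.034, 0.103], [-0.008, 0.029, 0.103], [0.01, 0.033, 0.103], [-0.001, 0.031, 0.103]]
side 53 [-0.066  -0.0601 -0.0565]
top 0
```

View pics/side4.png

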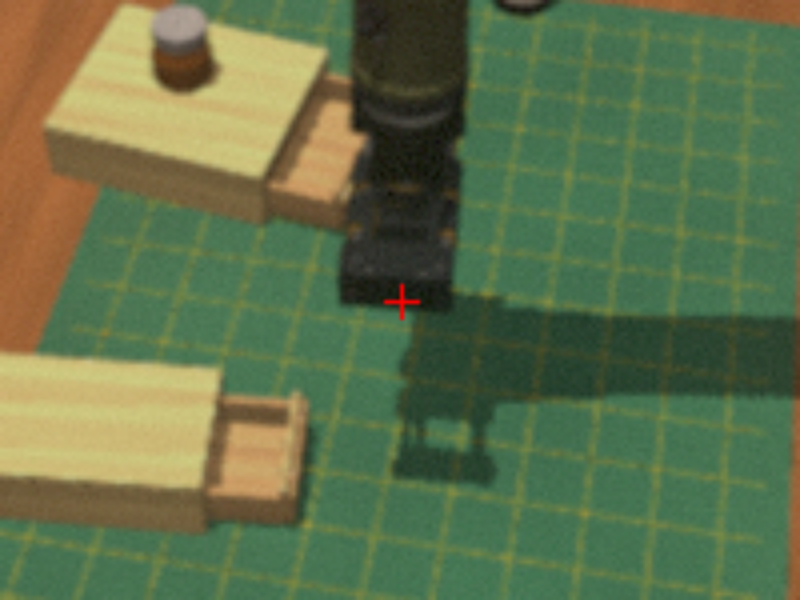

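The narrow tray is home: its lip spans -66 to -56 mm, as it should. Before going into the well I check the true tip height, with wrist depth and then a light touch on the bare mat.

```bash
python3 - <<'E'
from h import *
s=get_state();p=np.array(s["ee_pos"]);R=cv2.Rodrigues(np.array(s["ee_rot"],float))[0]
f=grab_frame("wrist");P=pts(f);L=(P-p)@R
k=(abs(L[...,1])<.05)&(abs(L[...,0])<.04)&(P[...,2]>.03)
z=L[...,2][k];print(np.nanmax(z),np.percentile(z,[50,90,98,99.5]).round(3))
k2=k&(L[...,2]>np.percentile(z,95));v,u=np.nonzero(k2);print(u.min(),u.max(),v.min(),v.max(),np.median(L[k2],0).round(4),L[k2].min(0).round(3),L[k2].max(0).round(3))
print(np.nanmedian(P[20:60,300:400,2]))
E
python3 -m creep '{"offset":[[0,0,0.8],[0,0,0.8],[0,0,0.6],[0,0,0.2],[0,0,0.2],[0,0,0.2],[0,0,0],[0,0,0]],"twist":[0,0,0,0,0,0,0,0],"hand":[0,0,0,0,0,0,0,0]}'
```

```text
-0.023054885631485077 [-0.128 -0.11  -0.072 -0.036]
153 354 219 307 [ 0.0116 -0.0003 -0.0737] [-0.011 -0.033 -0.104] [ 0.039  0.033 -0.023]
0.0026455704605748975
time_s: 8.55
ee_pos: [0.5611, 0.0845, 0.0503]
ee_rot: [-0.152, 3.137, 0.0]
wrist_force: [0.3, -0.5, 0.2]
finger_gap: 0.0003
grip_force: 0.0
```

```bash
python3 -m creep '{"offset":[[0,0,0.15],[0,0,0.15],[0,0,0.15],[0,0,0.15],[0,0,0.15],[0,0,0.15],[0,0,0],[0,0,0]],"twist":[0,0,0,0,0,0,0,0],"hand":[0,0,0,0,0,0,0,0]}'
```

```text
time_s: 9.55
ee_pos: [0.5609, 0.0845, 0.023]
ee_rot: [-0.152, 3.138, 0.0]
wrist_force: [-0.4, 0.2, 1.2]
finger_gap: 0.0006
grip_force: 0.0
```

```bash
python3 -m creep '{"offset":[[0,0,0.1],[0,0,0.1],[0,0,0.1],[0,0,0],[0,0,0],[0,0,0],[0,0,0],[0,0,0]],"twist":[0,0,0,0,0,0,0,0],"hand":[0,0,0,0,0,0,0,0]}'
```

```text
time_s: 10.55
ee_pos: [0.5608, 0.0845, 0.0139]
ee_rot: [-0.152, 3.138, 0.0]
wrist_force: [-0.6, -0.5, -0.5]
finger_gap: 0.0005
grip_force: 0.0
```

```bash
python3 -m creep '{"offset":[[0,0,0.1],[0,0,0.1],[0,0,0.1],[0,0,0.05],[0,0,0.05],[0,0,0],[0,0,0],[0,0,0]],"twist":[0,0,0,0,0,0,0,0],"hand":[0,0,0,0,0,0,0,0]}'
```

```text
time_s: 11.55
ee_pos: [0.5609, 0.0845, 0.002]
ee_rot: [-0.152, 3.138, 0.0]
wrist_force: [-0.1, -0.2, -0.5]
finger_gap: 0.0004
grip_force: 0.0
```

```bash
python3 - <<'E'
from h import *
f=grab_frame("side");f["image"]=cv2.resize(f["image"][170:290,190:350],None,fx=5,fy=5);save(f,"side5.png")
E
```

```text
(no output)
```

View pics/side5.png

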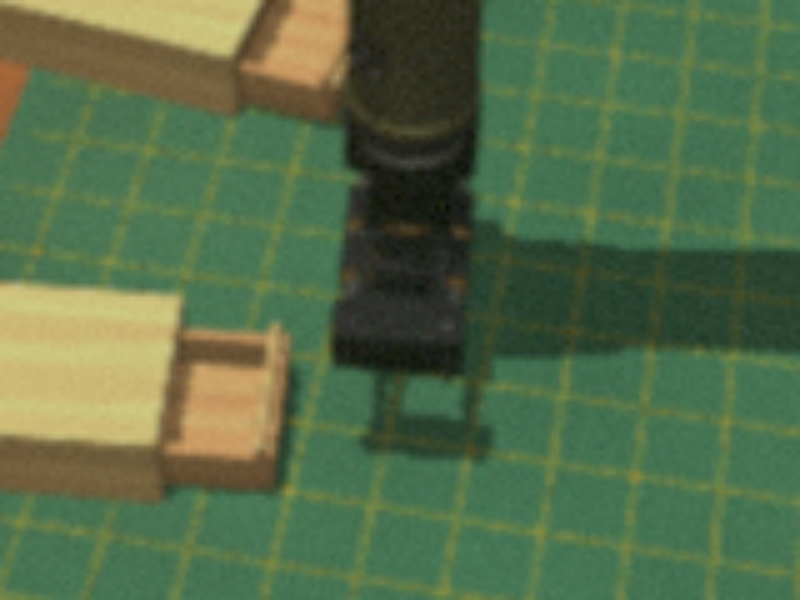

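The side view shows the gripper over clear mat at (400,340) in the crop, with the narrow tray home at left. There is still no contact at a reported z of 2 mm, so I go on gently.

```bash
python3 -m creep '{"offset":[[0,0,0.05],[0,0,0.05],[0,0,0.05],[0,0,0.05],[0,0,0],[0,0,0],[0,0,0],[0,0,0]],"twist":[0,0,0,0,0,0,0,0],"hand":[0,0,0,0,0,0,0,0]}'
```

```text
time_s: 12.6
ee_pos: [0.5608, 0.0845, -0.004]
ee_rot: [-0.152, 3.138, 0.0]
wrist_force: [-0.0, 0.1, -0.4]
finger_gap: 0.0004
grip_force: 0.0
```

```bash
python3 -m creep '{"offset":[[0,0,0.1],[0,0,0.1],[0,0,0.05],[0,0,0],[0,0,0],[0,0,0],[0,0,0],[0,0,0]],"twist":[0,0,0,0,0,0,0,0],"hand":[0,0,0,0,0,0,0,0]}'
```

```text
time_s: 13.6
ee_pos: [0.5608, 0.0845, -0.0116]
ee_rot: [-0.152, 3.138, 0.0]
wrist_force: [0.1, -0.1, 0.5]
finger_gap: 0.0003
grip_force: 0.0
```

```bash
python3 -m creep '{"offset":[[0,0,0.1],[0,0,0.05],[0,0,0.05],[0,0,0.05],[0,0,0],[0,0,0],[0,0,0],[0,0,0]],"twist":[0,0,0,0,0,0,0,0],"hand":[0,0,0,0,0,0,0,0]}'
```

```text
time_s: 14.6
ee_pos: [0.5608, 0.0845, -0.0191]
ee_rot: [-0.152, 3.138, 0.0]
wrist_force: [-0.6, 0.7, -0.6]
finger_gap: 0.0005
grip_force: 0.0
```

```bash
python3 -m creep '{"offset":[[0,0,0.05],[0,0,0.05],[0,0,0.05],[0,0,0],[0,0,0],[0,0,0],[0,0,0],[0,0,0]],"twist":[0,0,0,0,0,0,0,0],"hand":[0,0,0,0,0,0,0,0]}'
```

```text
time_s: 15.6
ee_pos: [0.5607, 0.0845, -0.0222]
ee_rot: [0.152, -3.138, -0.001]
wrist_force: [-3.7, -0.8, 10.2]
finger_gap: 0.0006
grip_force: 5.4
```

The mat contact comes at a reported z of -22 mm, so the real fingertip is 22 mm above the reported TCP. That agrees with the tip having ridden on the 52 mm lip at a reported 29.7 mm. I correct for this from here on, so the hook goes in at a reported z of 0 (tip at 22 mm).

```bash
python3 -m creep '{"offset":[[0,0,-1],[0,0,-1],[0,0,-1],[0,0,-1],[0,-1,0],[0,-1,0],[0,-1,0],[0,-1,0]],"twist":[0,0,0,0,0.55,0.55,0.55,0.55],"hand":[0,0,0,0,0,0,0,0]}'
python3 g.py w -.030 0 .07
```

```text
time_s: 16.6
ee_pos: [0.561, -0.0383, 0.0955]
ee_rot: [-0.219, -3.132, 0.001]
wrist_force: [0.9, -0.8, -0.3]
finger_gap: 0.0
grip_force: 0.0
t 16.6 loc mm [-153.2  114.7   95.5] rows [-4.13 -3.8   0.84] twist -0.05 F [ 1.  -0.7 -0.3] gap 0.0 tilt [-0.002 -0.    -1.   ]
```

```bash
python3 -m creep '{"offset":[[-0.69,-0.63,0],[-0.69,-0.63,0],[-0.69,-0.63,0],[-0.69,-0.63,0],[-0.69,-0.63,0],[-0.69,-0.63,0],[0,0,0],[0,0,0.8]],"twist":[-0.05,0,0,0,0,0,0,0],"hand":[0,0,0,0,0,0,0,0]}'
python3 g.py w -.030 0 .000
```

```text
time_s: 17.6
ee_pos: [0.6712, -0.165, 0.0736]
ee_rot: [0.205, 3.132, -0.0]
wrist_force: [-0.5, 0.4, -0.7]
finger_gap: 0.0002
grip_force: 0.0
t 17.6 loc mm [-27.1   3.9  73.6] rows [ 0.11 -0.13  2.45] twist 0.04 F [-0.5  0.3 -0.7] gap 0.0002 tilt [ 0.003 -0.    -1.   ]
```

```bash
python3 - <<'E'
from h import *
f=grab_frame("wrist");save(f,"w6.png")
E
```

```text
(no output)
```

View pics/w6.png

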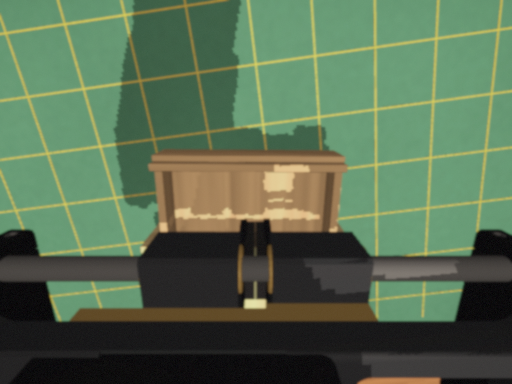

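The wrist view shows the shut fingers (255,225) over the open well. The lip runs across rows 150-168 ahead of them, and the roof edge is behind (row 303). It's clear to descend.

```bash
python3 -m creep '{"offset":[[0.1,-0.13,0],[0,0,0.5],[0,0,0.5],[0,0,0.5],[0,0,0.5],[0,0,0.4],[0,0,0],[0,0,0]],"twist":[0,0,0,0,0,0,0,0],"hand":[0,0,0,0,0,0,0,0]}'
python3 g.py w -.170 0 .000
```

```text
time_s: 18.65
ee_pos: [0.6674, -0.1675, 0.0008]
ee_rot: [0.202, 3.134, -0.0]
wrist_force: [0.1, -0.6, 0.5]
finger_gap: 0.0003
grip_force: 0.0
t 18.65 loc mm [-30.5   1.    0.8] rows [ 4.65 -0.    0.02] twist 0.06 F [ 0.1 -0.6  0.5] gap 0.0003 tilt [ 0.001 -0.    -1.   ]
```

```bash
python3 -m creep '{"offset":[[0.25,0,0],[0.25,0,0],[0.25,0,0],[0.25,0,0],[0.35,0,0],[0.35,0,0],[0.35,0,0],[0.35,0,0]],"twist":[0,0,0,0,0,0,0,0],"hand":[0,0,0,0,0,0,0,0]}'
python3 g.py w -.155 0 .000
```

```text
time_s: 19.65
ee_pos: [0.5953, -0.1576, 0.0008]
ee_rot: [0.201, 3.134, 0.001]
wrist_force: [3.8, 1.0, 2.1]
finger_gap: 0.0007
grip_force: 1.5
t 19.65 loc mm [-103.2    1.1    0.8] rows [ 1.73 -0.03  0.02] twist 0.06 F [3.6 1.5 2.1] gap 0.0007 tilt [ 0.001  0.    -1.   ]
```

```bash
python3 -m creep '{"offset":[[0.35,0,0],[0.35,0,0],[0.35,0,0],[0.3,0,0],[0.2,0,0],[0.1,0,0],[0.1,0,0],[0.1,0,0]],"twist":[0,0,0,0,0,0,0,0],"hand":[0,0,0,0,0,0,0,0]}'
python3 g.py w -.165 0 .000
```

```text
time_s: 20.65
ee_pos: [0.5404, -0.1508, 0.0002]
ee_rot: [-0.202, -3.135, -0.0]
wrist_force: [3.4, 1.1, -0.2]
finger_gap: 0.0006
grip_force: 1.3
t 20.65 loc mm [-158.6    0.5    0.2] rows [ 0.21 -0.02  0.01] twist 0.06 F [ 3.2  1.5 -0.2] gap 0.0006 tilt [-0.  0. -1.]
```

Still only sliding friction, so I keep going until the stop shows as a force rise.

```bash
python3 -m creep '{"offset":[[0.1,0,0],[0.1,0,0],[0.1,0,0],[0.05,0,0],[0.05,0,0],[0,0,0],[0,0,0],[0,0,0]],"twist":[0,0,0,0,0,0,0,0],"hand":[0,0,0,0,0,0,0,0]}'
python3 g.py w -.165 0 .000
```

```text
time_s: 21.65
ee_pos: [0.5365, -0.1506, 0.0015]
ee_rot: [0.2, 3.119, -0.006]
wrist_force: [20.3, -2.3, -15.5]
finger_gap: 0.0005
grip_force: 10.3
t 21.65 loc mm [-162.5    0.2    1.5] rows [ 0.08 -0.    0.05] twist 0.06 F [ 20.5   0.4 -15.5] gap 0.0005 tilt [ 0.015 -0.005 -1.   ]
```

The force rose to 20 N, so it's at the stop. I back off inside the well and lift clear.

```bash
python3 -m creep '{"offset":[[-0.3,0,0],[-0.3,0,0],[0,0,0],[0,0,-0.5],[0,0,-1],[0,0,-1],[0,0,-1],[0,0,-1]],"twist":[0,0,0,0,0,0,0,0],"hand":[0,0,0,0,0,0,0,0]}'
python3 -m creep '{"offset":[[0.5,0.9,-0.8],[0.5,0.9,0],[0.5,0.9,0],[0.5,0.9,0],[0,0.9,0],[0,0,0],[0,0,0],[0,0,0]],"twist":[0,0,0,0,0,0,0,0],"hand":[0,0,0,0,0,0,0,0]}'
python3 - <<'E'
from h import *
for n in("top","side"):
    P=pts(grab_frame(n));old=np.load(n+".npz")["P"]
    for nm,c,a,w,lo in(("narrow",(.6875,.170),5.5,.09,-.08),("wide",(.6975,-.1725),-7.7,.15,-.2)):
        t=np.radians(a);ex=np.array([np.cos(t),np.sin(t)]);ey=np.array([-ex[1],ex[0]])
        d=P[...,:2]-c;x=d@ex;y=d@ey;z=P[...,2]
        k=(abs(y)<w/2-.01)&(z>.046)&(z<.056)&(x<-.03)&(x>-.22)
        print(n,nm,k.sum(),np.percentile(x[k],[5,50,95]).round(4) if k.sum() else "")
    for b,q in dict(spool=(.422,.328,.042),bottle=(.528,-.419,.108),mallet=(.683,.431,.051),jar=(.799,-.197,.122)).items():
        r=[]
        for Q in(old,P):
            k=(np.hypot(Q[...,0]-q[0],Q[...,1]-q[1])<.05)&(abs(Q[...,2]-q[2])<.012);r.append(np.median(Q[k],0))
        print(b,np.linalg.norm(r[0]-r[1]).round(4))
E
```

```text
time_s: 22.65
ee_pos: [0.546, -0.152, 0.1374]
ee_rot: [0.203, 3.135, 0.0]
wrist_force: [0.5, 1.1, 0.5]
finger_gap: 0.0007
grip_force: 0.0
time_s: 23.65
ee_pos: [0.5042, -0.0116, 0.1596]
ee_rot: [0.205, 3.135, -0.0]
wrist_force: [-0.2, 0.3, -0.4]
finger_gap: 0.0008
grip_force: 0.0
top narrow 43 [-0.0622 -0.0585 -0.0547]
top wide 55 [-0.184  -0.1783 -0.1545]
spool 0.0003
bottle 0.001
mallet 0.0009
jar 0.0008
side narrow 47 [-0.0644 -0.0598 -0.0564]
side wide 19 [-0.1817 -0.1791 -0.1765]
spool 0.0004
bottle nan
mallet 0.0006
jar 0.0016
  return _methods._mean(a, axis=axis, dtype=dtype,
  ret = um.true_divide(
```

```bash
python3 -c "from rig import bot;print(bot.sign_off())"
```

```text
the job is handed in; nothing more can be done
None
```

I pushed the narrow tray home and drew the wide tray out to its stop, measured no bystander moving more than 2 mm, and handed the job in at about 24 s; no verdict came back, and the narrow tray went home with the fingertip riding on its lip because the real tip sits 22 mm above the reported TCP.

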